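# Put a returned stack of pipe fittings back into their trays

## Task

Four returned pipe fittings stand in a stack on the stores counter: take the stack apart from the top down, setting each fitting in its turn into the shallow black tray that has its outline (hexagon nut, round cap, square flange, oblong block). Each must end upright and flat on the floor of its own tray, inside the rim, and none may be tipped over on the way. Leave the spray can and the tape roll where they stand.

Things in the scene. Friction and masses are not known exactly. Their poses are not given: they have to be found in the camera images.
- nut_mid (a point): Brass hexagon nut, 34 mm across flats (39 mm across corners), 32 mm high, about 0.14 kg, with a dark bore drawn on its top; solid outside, flat top and bottom. Top of the stack. The point is its centre, half-way up (16 mm); z is up, a pair of flats faces along x, the others 60 degrees round.
- cap_mid (a point): Round steel pipe cap, 50 mm in diameter, 32 mm high, about 0.22 kg, flat top and bottom. Second from the top. The point is its centre, half-way up (16 mm); z is up.
- flange_mid (a point): Square aluminium flange, 58 x 58 mm, 30 mm high, about 0.24 kg, small dark bolt holes drawn in its four corners. Third from the top. The point is its centre, half-way up (15 mm); x and y are along its sides, z up.
- block_mid (a point): Oblong grey plastic spacer block, 120 mm along x, 60 mm along y, 30 mm high, about 0.2 kg, a dark bolt hole drawn near each end. Bottom of the stack, standing on the counter. The point is its centre, half-way up (15 mm); z is up.
- nut_tray: Hexagonal black tray; inside 52 mm across flats, outside 62 mm; a pair of its inner flats faces along x. It is fixed to the counter; it does not move. Origin: centre of its underside, z up, on the counter. Floor 4 mm thick, rim 5 mm wide rising 6 mm above the floor (10 mm above the counter).
- cap_tray: Round black tray; inside diameter 68 mm, outside 78 mm. It is fixed to the counter; it does not move. Origin: centre of its underside, z up, on the counter. Floor 4 mm thick, rim 5 mm wide rising 6 mm above the floor (10 mm above the counter).
- flange_tray: Square black tray; inside 76 x 76 mm, outside 86 x 86 mm, sides along x and y. It is fixed to the counter; it does not move. Origin: centre of its underside, z up, on the counter. Floor 4 mm thick, rim 5 mm wide rising 6 mm above the floor (10 mm above the counter).
- block_tray: Oblong black tray; inside 138 mm along x and 78 mm along y, outside 148 x 88 mm. It is fixed to the counter; it does not move. Origin: centre of its underside, z up, on the counter. Floor 4 mm thick, rim 5 mm wide rising 6 mm above the floor (10 mm above the counter).
- spray_can: Bystander: upright grey can with a paper label, 52 mm in diameter, 150 mm tall, loose. Origin: centre of its underside.
- tape_roll: Bystander: cardboard-brown roll lying flat, 100 mm in diameter with a 76 mm hole, 48 mm high, loose. Origin: centre of its underside.
Things that resemble listed ones, but are neither listed nor needed, are in the scene too. Of the things that look like the part that bears block_mid, take the one that is nearest to the robot's base at the start.

How it is judged:
On the way, in this order (a step that is already met when the one before it is completed fails the run):
1. the hexagon nut lies flat in its own tray, let go (horizontal distance between nut_mid and nut_tray below 0.0135 m and z of nut_mid in the frame of nut_tray between 0.017 and 0.022 m and angle between nut_mid's own z axis and vertical below 0.06 rad and contact force between the fingers and nut below 0.1 N), for 0.2 s.
2. the round cap lies flat in its own tray, let go (horizontal distance between cap_mid and cap_tray below 0.0135 m and z of cap_mid in the frame of cap_tray between 0.017 and 0.022 m and angle between cap_mid's own z axis and vertical below 0.06 rad and contact force between the fingers and cap below 0.1 N), for 0.2 s.
3. the square flange lies flat in its own tray, let go (horizontal distance between flange_mid and flange_tray below 0.0135 m and z of flange_mid in the frame of flange_tray between 0.016 and 0.021 m and angle between flange_mid's own z axis and vertical below 0.06 rad and contact force between the fingers and flange below 0.1 N), for 0.2 s.
4. the oblong block lies flat in its own tray, let go (horizontal distance between block_mid and block_tray below 0.0135 m and z of block_mid in the frame of block_tray between 0.016 and 0.021 m and angle between block_mid's own z axis and vertical below 0.06 rad and contact force between the fingers and block below 0.1 N), for 0.2 s.
At the end, for the whole second after the job is handed in: All four fittings at rest, each in its own tray: centre within 13.5 mm of the tray's centre seen from above, lying on the tray's floor (height within 2 mm above and 3 mm below), upright within 0.06 rad. They get there in the order nut, cap, flange, block (horizontal distance between nut_mid and nut_tray below 0.0135 m and z of nut_mid in the frame of nut_tray between 0.017 and 0.022 m and angle between each of nut_mid, cap_mid, flange_mid, block_mid's own z axis and vertical below 0.06 rad and linear speed of each of nut, cap, flange, block below 0.02 m/s and horizontal distance between cap_mid and cap_tray below 0.0135 m and z of cap_mid in the frame of cap_tray between 0.017 and 0.022 m and horizontal distance between flange_mid and flange_tray below 0.0135 m and z of flange_mid in the frame of flange_tray between 0.016 and 0.021 m and horizontal distance between block_mid and block_tray below 0.0135 m and z of block_mid in the frame of block_tray between 0.016 and 0.021 m); the robot touches nothing.
It fails at once if a fitting is tipped over (more than 0.8 rad) (angle between any of nut_mid, cap_mid, flange_mid, block_mid's own z axis and vertical above 0.8 rad).
It fails at once if the spray can is moved by more than 30 mm or tipped (distance of spray_can from where it was at the start of the episode above 0.03 m or angle between spray_can's own z axis and vertical above 0.4 rad).
It fails at once if the tape roll is moved by more than 30 mm or tipped (distance of tape_roll from where it was at the start of the episode above 0.03 m or angle between tape_roll's own z axis and vertical above 0.4 rad).
It also fails if it takes over 136 s, if anything falls off the work surface, if the arm or the gripper's body presses on something with over 40 N, if the wrist force passes 120 N, or if a joint passes its speed limit or range.

## Robot

A 6-joint arm with a two-finger parallel gripper is mounted at the origin on the work surface. World frame = base frame: x ahead of the robot, y to its left, z up, the work surface at z = 0. Lengths are in m, angles in rad, forces in N, time in s.
With the tool pointing down it reaches from about 0.425 to 0.95 m from the base axis. Payload 14.7 kg.
Tool frame: the origin (TCP) lies on the mounting face of the last link; the fingertips stand 173 mm ahead of it and the grasp point (between the pads) lies 155 mm ahead of it (env.nose_length is the distance from the TCP to the fingertips, in m); z points along the fingers, y is the line along which they close (so a half turn about z gives the same grasp; the last joint's range is limited). The gripper opens to 85 mm and grips with 20 to 120 N. Pads are 22 mm wide; open, the fingers measure 114 mm over their backs; the gripper's body (76 mm by 85 mm) begins 54 mm behind the grasp point. The pads swing forward as they close: fully open they stand 13 mm farther back than shut.
Start: joints at [1.214, 0.48, 1.596, -0, 1.065, -0.047], TCP at [0.198, 0.619, 0.405] pointing down, gripper open.
Joint ranges: [-2.75, 2.75], [-0.82, 2.05], [0.23, 2.67], [-1.56, 4.7], [0.09, 2.69], [-2.92, 2.92]. Speed limits (rad/s): [1.89, 1.89, 2.39, 3.01, 3.01, 3.01].

## Interface

Orientations are given as a rotation vector (axis times angle).
In Python, from bench import monitor, cams, job, env gives the robot as it stands.
- The arm moves only by the tool move_arm, never from a script. Its argument "plan" is a list of rows, each a list of 3 entries, a list of its own where there are three numbers: the shift along the world's x, y, z in units of 1000 mm (1.0 is 1000 mm), then the turn about the world's z in units of 30 degrees (1.0 is 30 degrees), then the closure, from -1 (fully open) to 1 (shut). A call has 1 to 20 rows; each row is the pose to reach, as a shift and turn from the pose commanded when the call began; what a row does not reach only later rows make up. A row lasts 1/12 s, in which the tool goes at most 41.7 mm and 7.16 degrees, less where a joint would pass 70% of its speed; a pose out of reach is approached as far as the arm can. A call with a number of a shift or a turn outside -1 to 1 is refused whole. A call with a gripper value outside its range is refused whole. The fingers move at their own pace and stop on an object; "newtons" is the grip in N (left out, the last holds). Time passes only in rows, so rows that repeat a pose let the fingers close. It gives the time, the measured TCP pose, the force, the opening and the grip force at its end, in the units of the state.
- monitor.get_obs(): the state, without advancing time (a new reading comes with each control period).
- cams.grab_frame(name): name is "side" or "top"; returns a dict with "color" (420x560x3 uint8, blue, green, red), "fx", "fy", "cx", "cy" (pixels), "rvec" (rotation vector, rad) and "tvec" (3), from world to camera coordinates, as OpenCV has them. Camera axes: x right, y down, z forward; pixel columns grow to the right and rows downward; lengths in m; the calibration is good to about 2 mm. A picture is of the moment at which its call begins. There is no depth.
- job.sign_off(): hands the job in; it is judged then, once.
The state is a dict: "t": time; "joints": joint angles; "qd": joint speeds; "joint_torque": joint torques, N m; "eef_pos": TCP position; "eef_rot": TCP orientation; "contact_force": force on the tool from outside, world axes, zero at the start; "torque": the same for the moment, N m; "gripper_width": finger opening in m; "grasp_force": force on a finger pad.
Only numpy, scipy, OpenCV 4.12 (cv2) and the standard library are available. Lean on these libraries where they do the work, as an engineer would, in place of code of your own. Each camera call takes 0.05 s, during which the arm holds its last target. There are 200 camera calls.

## Working session

There is one attempt and no reset: what is moved stays moved. The work goes in short steps, Python scripts to look and compute and a tool call to move; the robot and the scene stay as the last step left them, time stands still between calls to the robot, and variables do not carry over. Pictures are saved under pics/ and viewed, at most 15 in all, crops included, and the job is handed in when it is done.

Besides the shell and the picture viewer there is one more tool, called after ">>>" by a JSON object that holds its "api" and its "payload", one argument or row to a line. move_arm: Moves the arm, as the interface text tells. Shifts and turns lie within -1 to 1; 1 stands for 1000 mm of shift or 30 degrees of turn. Its arguments: {"type":"object","properties":{"plan":{"type":"array","items":{"type":"array"}},"newtons":{"type":"number"}},"required":["plan"]}

```bash
ls; mkdir -p pics
python3 - <<'E'
from bench import monitor, cams, job, env
import cv2
o=monitor.get_obs();print(o['t'],o['eef_pos'],o['eef_rot'],o['gripper_width'])
for n in('top','side'):
    f=cams.grab_frame(n);cv2.imwrite(f'pics/{n}0.png',f['color']);print(n,f['fx'],f['fy'],f['cx'],f['cy'],f['rvec'],f['tvec'])
E
```

```text
pics
0.0 [0.19808212 0.61886076 0.40409855] [-4.84648084e-01 -3.10376135e+00  1.84899290e-03] 0.08520640796567748
top 533.3925549227968 533.3925549227968 277.4980636676467 210.37311106630784 [ 2.10741086 -2.11466097  0.21327135] [-0.0374057   0.64259545  1.50226853]
side 438.43256739708664 438.43256739708664 277.3158946013796 213.22406360399197 [ 2.11116797 -0.63318872  0.30788445] [-0.5394103   0.25752458  0.92600316]
```

View pics/top0.png

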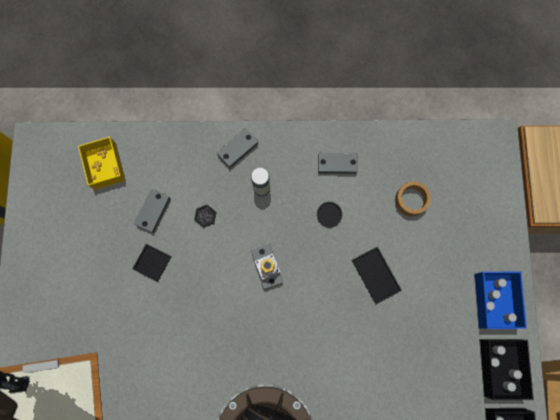

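View pics/side0.png

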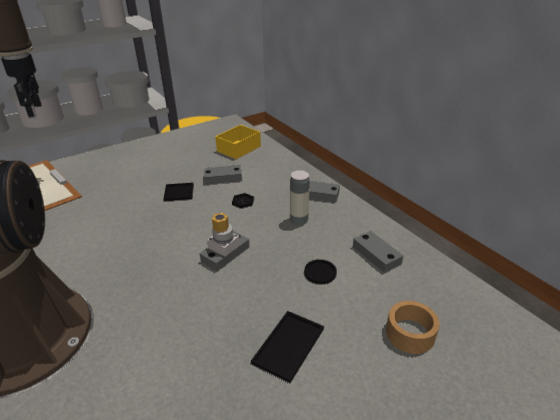

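The top view shows the stack at (267,267), nut tray (205,216), cap tray (329,214), flange tray (152,263) and block tray (377,275). The can is at (260,180), the tape at (413,198), and the decoy blocks stand farther from the base.

```bash
cat > h.py <<'E'
from bench import monitor, cams, job, env
import cv2, numpy as np
def cam(n):
    f=cams.grab_frame(n); K=np.array([[f['fx'],0,f['cx']],[0,f['fy'],f['cy']],[0,0,1.]])
    return f['color'],K,np.array(f['rvec'],float),np.array(f['tvec'],float)
def ray(c,px,z):
    _,K,rv,tv=c; R=cv2.Rodrigues(rv)[0]
    d=(R.T@np.linalg.inv(K)@np.c_[px,np.ones(len(px))].T).T; o=-R.T@tv
    return (o+d*((z-o[2])/d[:,2])[:,None])[:,:2]
def proj(c,P): return cv2.projectPoints(np.array(P,float),c[2],c[3],c[1],None)[0][:,0]
E
python3 - <<'E'
from h import *
c=cam('top'); img=c[0]; g=img.max(2)
m=(g<50).astype('uint8')
seeds=dict(nut=(205,216),cap=(329,214),flange=(152,263),block=(377,275))
m=cv2.morphologyEx(m,cv2.MORPH_CLOSE,np.ones((3,3)))
_,lab,st,cen=cv2.connectedComponentsWithStats(m)
for k,s in seeds.items():
    ls=lab[s[1]-4:s[1]+5,s[0]-4:s[0]+5];l=np.bincount(ls[ls>0]).argmax()
    cs=max(cv2.findContours((lab==l).astype('uint8'),cv2.RETR_EXTERNAL,2)[0],key=cv2.contourArea)
    w=ray(c,cs[:,0].astype(float),.008)
    (cx,cy),sz,a=cv2.minAreaRect((w*1000).astype('float32'))
    print(k,(cx,cy),np.array(sz)+2.5,a,ray(c,cen[l][None],.008))
a=img[232:302,232:302]; b=None
a=cv2.resize(a,(560,560),interpolation=cv2.INTER_CUBIC)
cv2.imwrite('pics/s_top.png',a)
s=cam('side'); b=cv2.resize(s[0][200:280,190:260],(490,560),interpolation=cv2.INTER_CUBIC);cv2.imwrite('pics/s_side.png',b)
t=np.hstack([cv2.resize(a,(400,400)),cv2.resize(b,(350,400))]);cv2.imwrite('pics/s.png',t)
E
```

```text
Traceback (most recent call last):
ValueError: attempt to get argmax of an empty sequence
```

Run:
```python
from h import *
c=cam('top'); img=c[0]; g=img.max(2)
seeds=dict(nut=(205,216),cap=(329,214),flange=(152,263),block=(377,275))
for k,s in seeds.items(): print(k,g[s[1],s[0]-30:s[0]+31:2])
m=(g<75).astype('uint8')
m=cv2.morphologyEx(m,cv2.MORPH_CLOSE,np.ones((3,3)))
_,lab,st,cen=cv2.connectedComponentsWithStats(m)
for k,s in seeds.items():
    ls=lab[s[1]-4:s[1]+5,s[0]-4:s[0]+5];ls=ls[ls>0]
    if not len(ls): print(k,'none');continue
    l=np.bincount(ls).argmax()
    cs=max(cv2.findContours((lab==l).astype('uint8'),cv2.RETR_EXTERNAL,2)[0],key=cv2.contourArea)
    w=ray(c,cs[:,0].astype(float),.008)
    (cx,cy),sz,a=cv2.minAreaRect((w*1000).astype('float32'))
    print(k,(cx,cy),np.array(sz)+2.5,a,ray(c,cen[l][None],.008))
a=cv2.resize(img[232:302,232:302],(400,400),interpolation=cv2.INTER_CUBIC)
s=cam('side'); b=cv2.resize(s[0][200:280,190:260],(350,400),interpolation=cv2.INTER_CUBIC)
cv2.imwrite('pics/s.png',np.hstack([a,b]))
cv2.imwrite('pics/raw_top.png',img)
```

```text
nut [133 133 138 135 133 135 140 136 137 133  59  58  68  87  70  76  68  73
  77  47  70 133 131 133 134 133 137 134 132 135 133]
cap [133 133 131 135 131 132 129 131 130  62  47  44  45  45  48  47  46  47
  45  47  44  56 133 134 137 137 137 137 140 136 133]
flange [134 132 132 131 133 133 115  32  30  41  36  40  38  37  38  38  41  40
  41  43  40  45  36 118 130 131 131 130 134 131 134]
block [131 133 134 131 132 132  85  40  41  41  43  40  40  42  43  39  44  41
  41  38  41  40  24  92 133 136 135 135 135 136 133]
nut (638.904296875, 182.4270782470703) [70.93540955 62.59156036] 45.230628967285156 [[0.63878855 0.1821236 ]]
cap (642.304443359375, -195.9062042236328) [75.82804108 79.22585297] 62.58292007446289 [[ 0.64186351 -0.19624307]]
flange (496.3092956542969, 338.77056884765625) [89.50621796 86.65890503] 63.645599365234375 [[0.49656435 0.33842255]]
block (457.4447021484375, -331.4492492675781) [149.04910278  91.87678528] 26.804851531982422 [[ 0.4570047  -0.33201383]]
```

View pics/s.png

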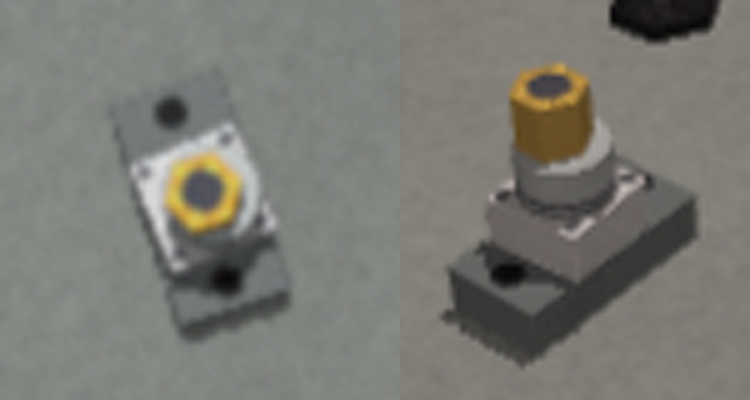

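The crops show the stack clearly, with its members offset from each other and the block holes in the top crop at (171,111) and (227,278). I'll compute poses from these features and check them by overlaying model outlines.

```bash
cat > fit.py <<'E'
from h import *
def poly(name,x,y,a):
    a=np.radians(a);R=np.array([[np.cos(a),-np.sin(a)],[np.sin(a),np.cos(a)]])
    if name=='nut': p=[(.01963*np.cos(t),.01963*np.sin(t)) for t in np.radians(np.arange(30,390,60))]
    if name=='cap': p=[(.025*np.cos(t),.025*np.sin(t)) for t in np.radians(np.arange(0,360,10))]
    if name=='flange': p=[(.029,.029),(-.029,.029),(-.029,-.029),(.029,-.029)]
    if name=='block': p=[(.06,.03),(-.06,.03),(-.06,-.03),(.06,-.03)]
    return np.array(p)@R.T+[x,y]
def overlay(cs,poses,zs,boxes,out):
    ims=[]
    for c,(u0,v0,w,h),k in zip(cs,boxes,(8,8)):
        im=cv2.resize(c[0][v0:v0+h,u0:u0+w],None,fx=5.7,fy=5.7,interpolation=cv2.INTER_CUBIC)
        for (n,p),col in zip(poses.items(),[(0,0,255),(0,255,0),(255,0,0),(255,255,0)]):
            for z in zs[n]:
                q=poly(n,*p);q=proj(c,np.c_[q,np.full(len(q),z)])
                q=((q-[u0,v0]+.5)*5.7-.5)
                cv2.polylines(im,[np.round(q).astype(int)],True,col,1)
        ims.append(cv2.resize(im,(400,400)))
    cv2.imwrite(out,np.hstack(ims))
E
python3 - <<'E'
from fit import *
t=cam('top');s=cam('side')
T=lambda *p:(np.array(p,float)+.5)/5.714+231.5
S=lambda *p:(np.array(p,float)+[.5-400,.5])/5+[189.5,199.5]
for n,c in(('top',t),('side',s)):
    h=cv2.cvtColor(c[0],cv2.COLOR_BGR2HSV); 
print('nut top',ray(t,T((204,188)),.124),ray(s,S((549,85)),.124))
b=ray(t,T((171,111),(227,278)),.03);print('block holes',b,b.mean(0),np.linalg.norm(b[0]-b[1]),np.degrees(np.arctan2(*(b[0]-b[1])[::-1])))
b2=ray(s,S((508,272)),.03);print('side hole',b2)
f=ray(t,T((226,137),(145,173),(178,262),(263,220)),.06);print('flange holes',f,f.mean(0),np.degrees(np.arctan2(*(f[0]-f[3])[::-1])),np.degrees(np.arctan2(*(f[1]-f[2])[::-1])))
print('cap',ray(s,S((563,145)),.092))
bm=b.mean(0);fm=f.mean(0);a=np.degrees(np.arctan2(*(b[0]-b[1])[::-1]))
nm=ray(t,T((204,188)),.124)[0]; cm=ray(s,S((563,145)),.092)[0]
P=dict(nut=(*nm,0),cap=(*cm,0),flange=(*fm,a),block=(*bm,a))
overlay((t,s),P,dict(nut=(.124,),cap=(.092,.06),flange=(.06,.03),block=(.03,0)),((232,232,70,70),(190,205,70,70)),'pics/ov.png')
E
```

```text
nut top [[ 0.47729941 -0.01110581]] [[ 0.47239711 -0.01054281]]
block holes [[ 0.52718947  0.00826755]
 [ 0.44097128 -0.02072766]] [ 0.48408038 -0.00623006] 0.09096316908985129 18.58781277326216
side hole [[ 0.43572291 -0.01945208]]
flange holes [[ 0.50989622 -0.02074272]
 [ 0.49173287  0.02030583]
 [ 0.44679305  0.00346316]
 [ 0.46776097 -0.03940532]] [ 0.47904578 -0.00909476] 23.889575479407018 20.545126667587294
cap [[ 0.47311808 -0.01774108]]
```

View pics/ov.png

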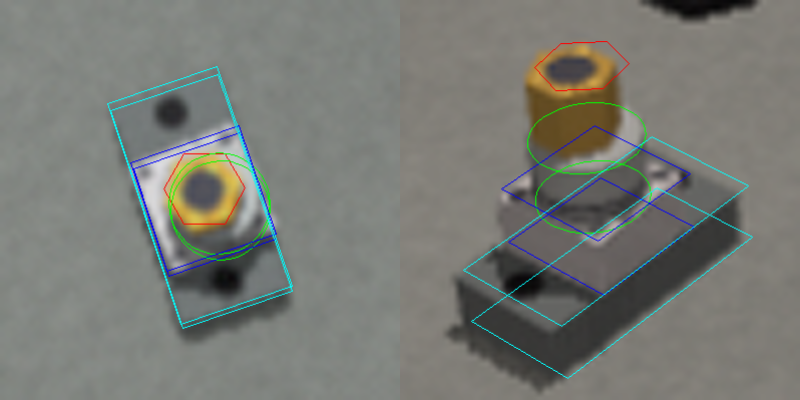

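The top overlay fits block and flange well. The side calibration is off by about 5 mm in x, so I trust the top camera. Next I'll fit the nut's angle, then move over it.

```bash
cat >> fit.py <<'E'
def iou_fit(c,mask,name,z,p0,angs,box,zl=None):
    u0,v0,w,h=box;K=6;m=cv2.resize(mask[v0:v0+h,u0:u0+w].astype('uint8')*255,None,fx=K,fy=K,interpolation=cv2.INTER_CUBIC)>127
    from scipy.optimize import minimize
    def cost(p):
        q=poly(name,p[0]/1000,p[1]/1000,p[2]);pts=[proj(c,np.c_[q,np.full(len(q),zz)]) for zz in ([z] if zl is None else [z,zl])]
        q=cv2.convexHull(((np.vstack(pts)-[u0,v0]+.5)*K-.5).astype('float32')); r=np.zeros(m.shape,'uint8')
        cv2.fillPoly(r,[np.round(q*16).astype(int)],1,shift=4); r=r>0
        return -(r&m).sum()/(r|m).sum()
    best=min((minimize(cost,[p0[0]*1000,p0[1]*1000,a],method='Nelder-Mead',options=dict(initial_simplex=[[p0[0]*1000,p0[1]*1000,a],[p0[0]*1000+5,p0[1]*1000,a],[p0[0]*1000,p0[1]*1000+5,a],[p0[0]*1000,p0[1]*1000,a+8]])) for a in angs),key=lambda r:r.fun)
    return best.x,best.fun
E
python3 - <<'E'
from fit import *
t=cam('top')
h=cv2.cvtColor(t[0],cv2.COLOR_BGR2HSV)
m=((h[...,1]>110)&(h[...,2]>90)).astype('uint8'); m[:, :240]=0;m[:,295:]=0;m[:240]=0;m[290:]=0
m=cv2.morphologyEx(m,cv2.MORPH_CLOSE,np.ones((7,7)))
print(m.sum())
print(iou_fit(t,m,'nut',.124,(.477,-.011),(0,15,30,45),(232,232,70,70),.092))
for k,a in (('nut',1),):
    g=t[0].max(2);mm=((g<100)).astype('uint8');mm[:,:190]=0;mm[:,222:]=0;mm[:200]=0;mm[232:]=0
    mm=cv2.morphologyEx(mm,cv2.MORPH_CLOSE,np.ones((3,3)))
o=monitor.get_obs();R=cv2.Rodrigues(np.array(o['eef_rot']))[0];print(o['t'],o['eef_pos'],np.degrees(np.arctan2(R[1,1],R[0,1])),env.nose_length)
E
```

```text
133
(array([475.47222222, -10.07921811,  17.7914952 ]), np.float64(-0.8984138972809668))
0.4 [0.19814041 0.6190393  0.40459806] 72.24977792774939 0.1734
```

>>> {"api": "move_arm", "payload": {
  "plan": [
    [[0.278, -0.63, 0], 0.185, -1],
    [[0.278, -0.63, 0], 0.185, -1],
    [[0.278, -0.63, 0], 0.185, -1],
    [[0.278, -0.63, 0], 0.185, -1],
    [[0.278, -0.63, 0], 0.185, -1],
    [[0.278, -0.63, 0], 0.185, -1],
    [[0.278, -0.63, 0], 0.185, -1],
    [[0.278, -0.63, 0], 0.185, -1],
    [[0.278, -0.63, 0], 0.185, -1],
    [[0.278, -0.63, 0], 0.185, -1],
    [[0.278, -0.63, 0], 0.185, -1],
    [[0.278, -0.63, 0], 0.185, -1],
    [[0.278, -0.63, 0], 0.185, -1],
    [[0.278, -0.63, 0], 0.185, -1],
    [[0.278, -0.63, 0], 0.185, -1],
    [[0.278, -0.63, 0], 0.185, -1],
    [[0.278, -0.63, 0], 0.185, -1],
    [[0.278, -0.63, 0], 0.185, -1],
    [[0.278, -0.63, 0], 0.185, -1],
    [[0.278, -0.63, 0], 0.185, -1]
  ],
  "newtons": 40
}}

```text
t: 2.07
eef_pos: [0.4758, -0.0106, 0.4046]
eef_rot: [-0.335, -3.123, -0.0]
contact_force: [0.5, 0.4, 0.2]
gripper_width: 0.0851
grasp_force: 0.0
```

>>> {"api": "move_arm", "payload": {
  "plan": [
    [[0, 0, -0.1], 0, -1],
    [[0, 0, -0.1], 0, -1],
    [[0, 0, -0.1], 0, -1],
    [[0, 0, -0.1], 0, -1]
  ]
}}

```text
t: 2.4
eef_pos: [0.4742, -0.0096, 0.3016]
eef_rot: [-0.33, -3.118, 0.0]
contact_force: [-0.3, 0.5, -0.9]
gripper_width: 0.0855
grasp_force: 0.0
```

Run:
```python
from fit import *
s=cam('side');t=cam('top')
o=monitor.get_obs()['eef_pos'];print(o)
print('tip px',proj(s,[[o[0],o[1],o[2]-.173],[o[0],o[1],o[2]-.155]]))
a=cv2.resize(s[0][140:290,160:310],(600,600),interpolation=cv2.INTER_CUBIC)
for z in(.155,.173): 
  p=proj(s,[[o[0],o[1],o[2]-z]])[0];cv2.circle(a,tuple(np.round((p-[160,140]+.5)*4).astype(int)),4,(0,0,255),-1)
cv2.imwrite('pics/g1.png',a)
```

```text
[ 0.47597592 -0.00997074  0.3049823 ]
tip px [[220.32807374 213.29247279]
 [219.64776282 207.10454582]]
```

View pics/g1.png

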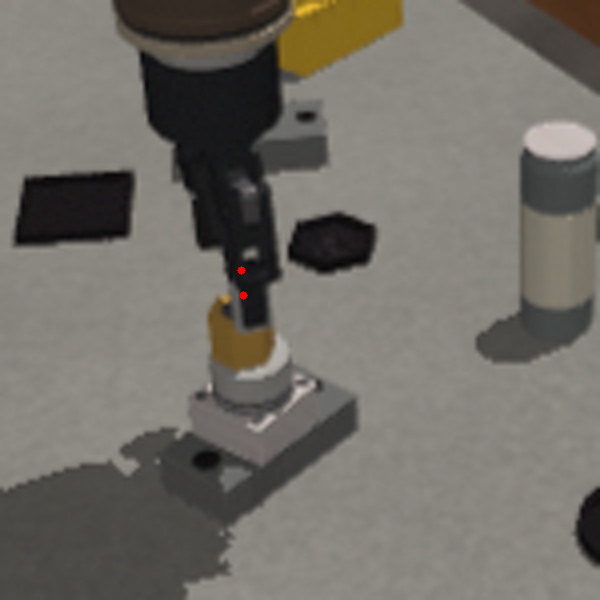

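The fingers straddle the nut with their tips above it (near tip at about (253,328), nut centre at about (240,320) in the crop). I'll descend and grip.

>>> {"api": "move_arm", "payload": {
  "plan": [
    [[0, 0, -0.03], 0, -1],
    [[0, 0, -0.03], 0, -1],
    [[0, 0, -0.03], 0, -1],
    [[0, 0, -0.03], 0, 0],
    [[0, 0, -0.03], 0, 0.2],
    [[0, 0, -0.03], 0, 0.4],
    [[0, 0, -0.03], 0, 0.7],
    [[0, 0, -0.03], 0, 1],
    [[0, 0, -0.03], 0, 1],
    [[0, 0, -0.03], 0, 1],
    [[0, 0, -0.03], 0, 1],
    [[0, 0, -0.03], 0, 1]
  ],
  "newtons": 30
}}

```text
t: 3.5
eef_pos: [0.4764, -0.0109, 0.2756]
eef_rot: [0.334, 3.123, 0.0]
contact_force: [-1.1, 1.7, 14.8]
gripper_width: 0.0334
grasp_force: 30.2
```

>>> {"api": "move_arm", "payload": {
  "plan": [
    [[0, 0, 0.02], 0, 1],
    [[0, 0, 0.06], 0, 1],
    [[0, 0, 0.08], 0, 1],
    [[0, 0, 0.08], 0, 1],
    [[0, 0, 0.08], 0, 1],
    [[0, 0, 0.08], 0, 1]
  ]
}}

```text
t: 4.0
eef_pos: [0.4757, -0.0109, 0.3542]
eef_rot: [-0.334, -3.123, 0.0]
contact_force: [-1.1, -0.1, -2.0]
gripper_width: 0.0335
grasp_force: 31.6
```

Run:
```python
from fit import *
s=cam('side');t=cam('top')
print(monitor.get_obs()['eef_pos'])
a=cv2.resize(s[0][150:270,170:290],(500,500),interpolation=cv2.INTER_CUBIC)
b=cv2.resize(t[0][240:300,240:276],(300,500),interpolation=cv2.INTER_CUBIC)
cv2.imwrite('pics/g2.png',np.hstack([a,b]))
```

```text
[ 0.4756492  -0.01091874  0.35362142]
```

View pics/g2.png

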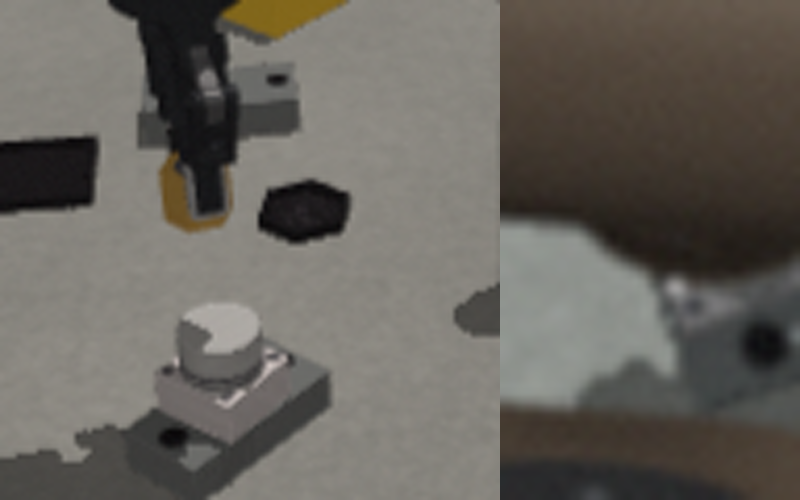

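The nut is held upright at (195,190), and the rest of the stack stands undisturbed. I'll take it to its tray and hover.

>>> {"api": "move_arm", "payload": {
  "plan": [
    [[0.163, 0.193, 0], -0.09, 1],
    [[0.163, 0.193, 0], -0.09, 1],
    [[0.163, 0.193, 0], -0.09, 1],
    [[0.163, 0.193, 0], -0.09, 1],
    [[0.163, 0.193, 0], -0.09, 1],
    [[0.163, 0.193, 0], -0.09, 1],
    [[0.163, 0.193, 0], -0.09, 1],
    [[0.163, 0.193, 0], -0.09, 1],
    [[0.163, 0.193, -0.1], -0.09, 1],
    [[0.163, 0.193, -0.14], -0.09, 1],
    [[0.163, 0.193, -0.15], -0.09, 1],
    [[0.163, 0.193, -0.15], -0.09, 1],
    [[0.163, 0.193, -0.15], -0.09, 1],
    [[0.163, 0.193, -0.15], -0.09, 1]
  ]
}}

```text
t: 5.27
eef_pos: [0.6381, 0.1811, 0.2034]
eef_rot: [-0.408, -3.111, 0.002]
contact_force: [0.1, -0.2, -0.8]
gripper_width: 0.0335
grasp_force: 31.5
```

Run:
```python
from fit import *
s=cam('side')
print(monitor.get_obs()['eef_pos'])
a=cv2.resize(s[0][160:230,205:275],(560,560),interpolation=cv2.INTER_CUBIC)
# shifted model of the tray's outline (side bias estimated ~ (-.004,0) in world)
cv2.imwrite('pics/g3.png',a)
t=cam('top')
np.save('cap.npy',t[0])
```

```text
[0.63908991 0.18147334 0.20522035]
```

View pics/g3.png

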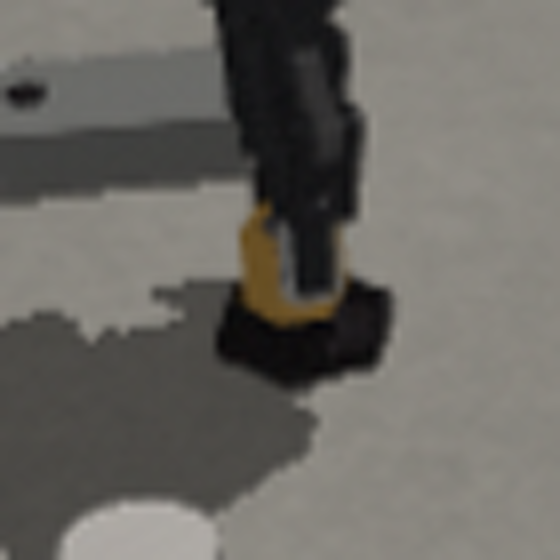

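The nut hangs about 11 crop px left of the tray's centre (294 against 305), roughly 4 mm in −x. I'll correct it, set the nut down and release.

>>> {"api": "move_arm", "payload": {
  "plan": [
    [[0.004, 0, 0], 0, 1],
    [[0.004, 0, -0.005], 0, 1],
    [[0.004, 0, -0.01], 0, 1],
    [[0.004, 0, -0.014], 0, 1],
    [[0.004, 0, -0.016], 0, 1],
    [[0.004, 0, -0.016], 0, 1],
    [[0.004, 0, -0.016], 0, 1]
  ]
}}

```text
t: 5.95
eef_pos: [0.643, 0.1821, 0.1884]
eef_rot: [-0.407, -3.115, 0.0]
contact_force: [0.2, 0.0, -2.0]
gripper_width: 0.0332
grasp_force: 31.6
```

>>> {"api": "move_arm", "payload": {
  "plan": [
    [[0, 0, -0.001], 0, 0.1],
    [[0, 0, -0.001], 0, 0],
    [[0, 0, -0.001], 0, -0.2],
    [[0, 0, -0.001], 0, -0.3],
    [[0, 0, -0.001], 0, -0.3],
    [[0, 0, 0.02], 0, -0.3],
    [[0, 0, 0.06], 0, -0.3],
    [[0, 0, 0.12], 0, -0.6],
    [[0, 0, 0.14], 0, -1],
    [[-0.16, -0.19, 0.14], 0.5, -1],
    [[-0.16, -0.19, 0.14], 0.5, -1],
    [[-0.16, -0.19, 0.14], 0.5, -1],
    [[-0.36, 0.09, 0.14], 0.5, -1],
    [[-0.36, 0.09, 0.14], 0.5, -1],
    [[-0.36, 0.09, 0.14], 0.5, -1],
    [[-0.36, 0.09, 0.14], 0.5, -1],
    [[-0.36, 0.09, 0.14], 0.5, -1],
    [[-0.36, 0.09, 0.14], 0.5, -1],
    [[-0.36, 0.09, 0.14], 0.5, -1],
    [[-0.36, 0.09, 0.14], 0.5, -1]
  ]
}}

```text
t: 7.62
eef_pos: [0.2833, 0.2714, 0.329]
eef_rot: [-0.002, 3.141, 0.001]
contact_force: [0.8, 1.1, 0.9]
gripper_width: 0.0856
grasp_force: 0.0
```

Run:
```python
from fit import *
s=cam('side');t=cam('top')
print(monitor.get_obs()['eef_pos'],monitor.get_obs()['eef_rot'])
a=cv2.resize(t[0][190:300,180:300],(600,550),interpolation=cv2.INTER_CUBIC)
b=cv2.resize(s[0][190:270,230:255],(170,550),interpolation=cv2.INTER_CUBIC)
cv2.imwrite('pics/g4.png',np.hstack([a,b]));cv2.imwrite('pics/t4.png',t[0]);cv2.imwrite('pics/s4.png',s[0])
h=cv2.cvtColor(t[0],cv2.COLOR_BGR2HSV)
m=((h[...,1]>110)&(h[...,2]>80)).astype('uint8'); m[:, :190]=0;m[:,222:]=0;m[:200]=0;m[232:]=0
m=cv2.morphologyEx(m,cv2.MORPH_CLOSE,np.ones((7,7)))
print(m.sum(),iou_fit(t,m,'nut',.036,(.64,.182),(0,15,30,45),(180,190,60,60),.02))
```

```text
[0.28042923 0.27281464 0.32882444] [ 1.16461593e-02 -3.14035036e+00  3.61563203e-04]
142 (array([642.55142024, 184.15814284,  18.43541024]), np.float64(-0.8966322756472649))
```

View pics/g4.png

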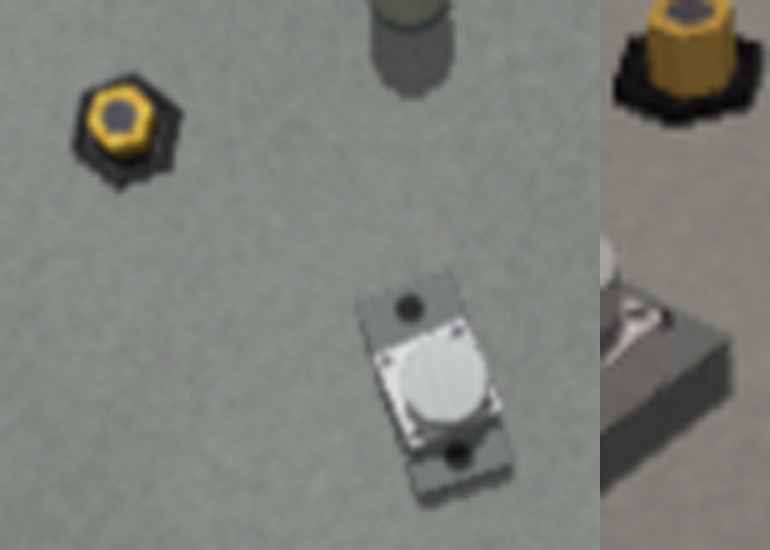

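The nut sits flat in its tray, within about 4 mm of centre. The cap is now clear at (443,377) in the crop. I'll fit cap, flange and block together.

Run:
```python
from fit import *
t=cam('top')
W=lambda *p:(np.array(p,float)+.5)/5+[179.5,189.5]
g=t[0].min(2); h=cv2.cvtColor(t[0],cv2.COLOR_BGR2HSV)
print(g[265,255:285])
E2=ray(t,W((398,380),(487,375),(441,332),(446,423)),.092);print('cap edges',E2, E2.mean(0))
f=ray(t,W((457,332),(388,360),(494,408)),.06);print('flange',f,(f[1]+f[2])/2,np.degrees(np.arctan2(*(f[0]-f[2])[::-1])))
b=ray(t,W((410,307),(458,456)),.03);print('block',b.mean(0),np.degrees(np.arctan2(*(b[0]-b[1])[::-1])))
P=dict(cap=(*E2.mean(0),0),flange=(*((f[1]+f[2])/2),20),block=(*b.mean(0),18))
overlay((t,),P,dict(cap=(.092,),flange=(.06,.03),block=(.03,0)),((232,232,70,70),),'pics/ov2.png')
o=monitor.get_obs();print(o['eef_pos'],o['eef_rot'])
```

```text
[104 154 209 218 210 195 193 194 192 193 191 191 192 193 191 189 190 191
 192 191 194 187 154 128 130 131 129 129 128 131]
cap edges [[ 0.47759677  0.01254661]
 [ 0.48025492 -0.03784743]
 [ 0.50478437 -0.01177824]
 [ 0.45324306 -0.01463944]] [ 0.47896978 -0.01292963]
flange [[ 0.50862712 -0.02033741]
 [ 0.49249594  0.01962556]
 [ 0.46455613 -0.04166026]] [ 0.47852603 -0.01101735] 25.819072708620112
block [ 0.48328481 -0.00618926] 17.910092114488624
[0.28260716 0.27217738 0.32896789] [-1.13361992e-02  3.14152708e+00  2.87479175e-04]
```

View pics/ov2.png

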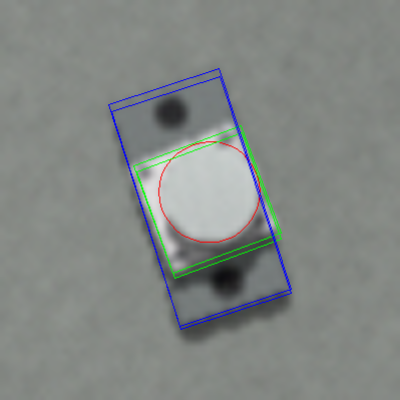

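>>> {"api": "move_arm", "payload": {
  "plan": [
    [[0.196, -0.285, 0], 0, -1],
    [[0.196, -0.285, 0], 0, -1],
    [[0.196, -0.285, 0], 0, -1],
    [[0.196, -0.285, 0], 0, -1],
    [[0.196, -0.285, 0], 0, -1],
    [[0.196, -0.285, 0], 0, -1],
    [[0.196, -0.285, 0], 0, -1],
    [[0.196, -0.285, 0], 0, -1],
    [[0.196, -0.285, 0], 0, -1],
    [[0.196, -0.285, 0], 0, -1],
    [[0.196, -0.285, 0], 0, -1],
    [[0.196, -0.285, -0.04], 0, -1],
    [[0.196, -0.285, -0.07], 0, -1],
    [[0.196, -0.285, -0.085], 0, -1],
    [[0.196, -0.285, -0.088], 0, -1],
    [[0.196, -0.285, -0.088], 0, -1],
    [[0.196, -0.285, -0.088], 0, -1]
  ]
}}

```text
t: 9.18
eef_pos: [0.481, -0.0137, 0.2414]
eef_rot: [-0.004, 3.141, 0.0]
contact_force: [-0.5, -0.4, 0.4]
gripper_width: 0.0854
grasp_force: 0.0
```

>>> {"api": "move_arm", "payload": {
  "plan": [
    [[0, 0, 0], 0, -0.3],
    [[0, 0, 0], 0, -0.1],
    [[0, 0, 0], 0, 0.1],
    [[0, 0, 0], 0, 0.3],
    [[0, 0, 0], 0, 1],
    [[0, 0, 0], 0, 1],
    [[0, 0, 0], 0, 1],
    [[0, 0, 0], 0, 1],
    [[0, 0, 0], 0, 1]
  ]
}}

```text
t: 9.93
eef_pos: [0.4813, -0.0141, 0.2416]
eef_rot: [-0.003, 3.14, -0.0]
contact_force: [-1.5, 1.7, 12.6]
gripper_width: 0.0492
grasp_force: 29.0
```

>>> {"api": "move_arm", "payload": {
  "plan": [
    [[0, 0, 0.02], 0, 1],
    [[0, 0, 0.06], 0, 1],
    [[0, 0, 0.09], 0, 1],
    [[0, 0, 0.09], 0, 1],
    [[0.163, -0.182, 0.09], 0, 1],
    [[0.163, -0.182, 0.09], 0, 1],
    [[0.163, -0.182, 0.09], 0, 1],
    [[0.163, -0.182, 0.09], 0, 1],
    [[0.163, -0.182, 0.09], 0, 1],
    [[0.163, -0.182, 0.09], 0, 1],
    [[0.163, -0.182, 0.09], 0, 1],
    [[0.163, -0.182, 0.05], 0, 1],
    [[0.163, -0.182, 0.01], 0, 1],
    [[0.163, -0.182, -0.02], 0, 1],
    [[0.163, -0.182, -0.035], 0, 1],
    [[0.163, -0.182, -0.035], 0, 1],
    [[0.163, -0.182, -0.035], 0, 1]
  ]
}}

```text
t: 11.35
eef_pos: [0.6436, -0.196, 0.2051]
eef_rot: [0.003, -3.14, -0.001]
contact_force: [0.5, -1.0, -1.5]
gripper_width: 0.0488
grasp_force: 33.3
```

Run:
```python
from fit import *
s=cam('side');o=monitor.get_obs()
print(o['eef_pos'],o['gripper_width'])
cv2.imwrite('pics/g5.png',cv2.resize(s[0][190:310,200:360],(640,480),interpolation=cv2.INTER_CUBIC))
```

```text
[ 0.64421501 -0.19621883  0.20638793] 0.04876221022319028
```

View pics/g5.png

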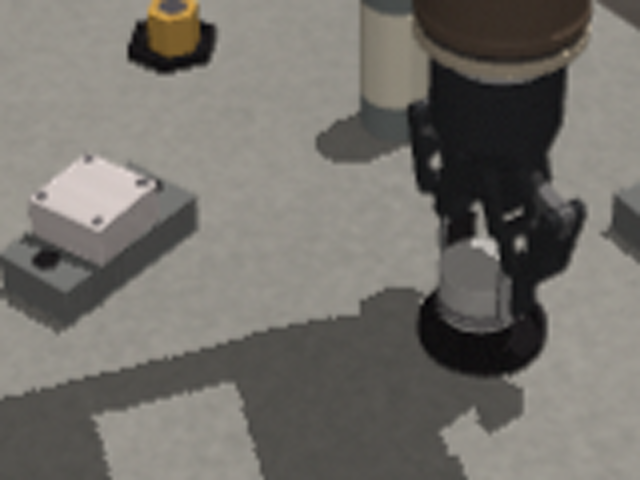

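The cap hangs upright over its tray at (483,330). I'll lower it and release.

>>> {"api": "move_arm", "payload": {
  "plan": [
    [[0, 0, -0.008], 0, 1],
    [[0, 0, -0.015], 0, 1],
    [[0, 0, -0.0195], 0, 1],
    [[0, 0, -0.0195], 0, 1],
    [[0, 0, -0.0195], 0, 1],
    [[0, 0, -0.0195], 0, -0.25],
    [[0, 0, -0.0195], 0, -0.4],
    [[0, 0, -0.0195], 0, -0.6],
    [[0, 0, -0.0195], 0, -0.6],
    [[0, 0, -0.0195], 0, -0.6],
    [[0, 0, 0.02], 0, -0.6],
    [[0, 0, 0.08], 0, -0.8],
    [[0, 0, 0.12], 0, -1],
    [[-0.2, -0.05, 0.12], 0, -1],
    [[-0.2, -0.05, 0.12], 0, -1],
    [[-0.2, -0.05, 0.12], 0, -1],
    [[-0.2, -0.05, 0.12], 0, -1],
    [[-0.2, -0.05, 0.12], 0, -1],
    [[-0.2, -0.05, 0.12], 0, -1],
    [[-0.2, -0.05, 0.12], 0, -1]
  ]
}}

```text
t: 13.07
eef_pos: [0.4424, -0.2466, 0.3263]
eef_rot: [0.001, 3.141, -0.0]
contact_force: [0.6, -0.3, -0.2]
gripper_width: 0.0856
grasp_force: 0.0
```

Run:
```python
from fit import *
t=cam('top');o=monitor.get_obs();R=cv2.Rodrigues(np.array(o['eef_rot']))[0]
print(o['t'],o['eef_pos'],np.degrees(np.arctan2(R[1,1],R[0,1])))
g=t[0].min(2)
m=(g>155).astype('uint8');m[:,:240]=0;m[:,295:]=0;m[:240]=0;m[292:]=0
m=cv2.morphologyEx(m,cv2.MORPH_CLOSE,np.ones((3,3)))
r=iou_fit(t,m,'flange',.06,(.478,-.011),(10,20,30),(232,232,70,70));print(m.sum(),r)
x=r[0]
a=t[0].copy()
overlay((t,t),dict(flange=(x[0]/1000,x[1]/1000,x[2]),block=(.4835,-.0062,18.2)),dict(flange=(.06,),block=(.03,)),((232,232,70,70),(310,190,70,70)),'pics/ov3.png')
```

```text
13.1167 [ 0.44383846 -0.24658158  0.32625821] 90.01911429573417
410 (array([480.86966158,  -9.34823434,  23.05758322]), np.float64(-0.9584275641878409))
```

View pics/ov3.png

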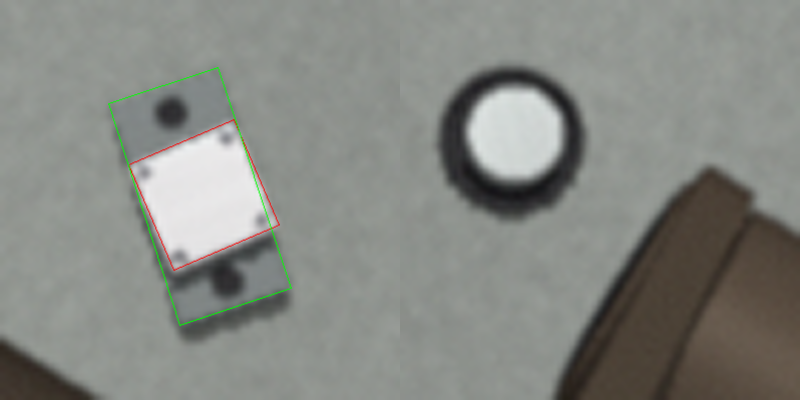

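The cap sits within its tray. The flange fit is good: (0.481, −0.0095) at 23°.

>>> {"api": "move_arm", "payload": {
  "plan": [
    [[0.038, 0.237, 0], 0.767, -1],
    [[0.038, 0.237, 0], 0.767, -1],
    [[0.038, 0.237, 0], 0.767, -1],
    [[0.038, 0.237, 0], 0.767, -1],
    [[0.038, 0.237, 0], 0.767, -1],
    [[0.038, 0.237, 0], 0.767, -1],
    [[0.038, 0.237, 0], 0.767, -1],
    [[0.038, 0.237, 0], 0.767, -1],
    [[0.038, 0.237, 0], 0.767, -1],
    [[0.038, 0.237, -0.04], 0.767, -1],
    [[0.038, 0.237, -0.08], 0.767, -1],
    [[0.038, 0.237, -0.105], 0.767, -1],
    [[0.038, 0.237, -0.115], 0.767, -1],
    [[0.038, 0.237, -0.115], 0.767, -1],
    [[0.038, 0.237, -0.115], 0.767, -1]
  ]
}}

```text
t: 14.37
eef_pos: [0.4823, -0.0098, 0.211]
eef_rot: [0.628, -3.078, -0.0]
contact_force: [1.1, 0.3, -0.4]
gripper_width: 0.0855
grasp_force: 0.0
```

>>> {"api": "move_arm", "payload": {
  "plan": [
    [[0, 0, 0], 0, -0.5],
    [[0, 0, 0], 0, -0.3],
    [[0, 0, 0], 0, -0.1],
    [[0, 0, 0], 0, 0.2],
    [[0, 0, 0], 0, 1],
    [[0, 0, 0], 0, 1],
    [[0, 0, 0], 0, 1],
    [[0, 0, 0], 0, 1]
  ]
}}

```text
t: 15.03
eef_pos: [0.4826, -0.0093, 0.2122]
eef_rot: [-0.629, 3.075, -0.001]
contact_force: [-0.7, -3.6, 11.2]
gripper_width: 0.0574
grasp_force: 29.8
```

>>> {"api": "move_arm", "payload": {
  "plan": [
    [[0, 0, 0.02], 0, 1],
    [[0, 0, 0.06], 0, 1],
    [[0, 0, 0.09], 0, 1],
    [[0, 0, 0.09], 0.3, 1],
    [[0.007, 0.174, 0.09], 0.6, 1],
    [[0.007, 0.174, 0.09], 0.6, 1],
    [[0.007, 0.174, 0.09], 0.6, 1],
    [[0.007, 0.174, 0.09], 0.6, 1],
    [[0.007, 0.174, 0.09], 0.6, 1],
    [[0.007, 0.174, 0.09], 0.6, 1]
  ]
}}

```text
t: 15.87
eef_pos: [0.4889, 0.1676, 0.3017]
eef_rot: [-1.108, 2.938, 0.0]
contact_force: [-0.2, -0.6, -2.7]
gripper_width: 0.0572
grasp_force: 36.1
```

>>> {"api": "move_arm", "payload": {
  "plan": [
    [[0.008, 0.174, 0], 0.75, 1],
    [[0.008, 0.174, 0], 0.75, 1],
    [[0.008, 0.174, 0], 0.75, 1],
    [[0.008, 0.174, 0], 0.75, 1],
    [[0.008, 0.174, 0], 0.75, 1],
    [[0.008, 0.174, 0], 0.75, 1],
    [[0.008, 0.174, -0.04], 0.75, 1],
    [[0.008, 0.174, -0.08], 0.75, 1],
    [[0.008, 0.174, -0.095], 0.75, 1],
    [[0.008, 0.174, -0.095], 0.75, 1],
    [[0.008, 0.174, -0.095], 0.75, 1],
    [[0.008, 0.174, -0.095], 0.75, 1]
  ]
}}

```text
t: 16.87
eef_pos: [0.4977, 0.3383, 0.2073]
eef_rot: [-1.654, 2.669, -0.0]
contact_force: [1.1, 0.3, -1.4]
gripper_width: 0.0575
grasp_force: 36.1
```

Run:
```python
from fit import *
s=cam('side');t=cam('top');o=monitor.get_obs();R=cv2.Rodrigues(np.array(o['eef_rot']))[0]
print(o['eef_pos'],np.degrees(np.arctan2(R[1,1],R[0,1])),o['gripper_width'])
a=cv2.resize(s[0][140:240,140:240],(500,500),interpolation=cv2.INTER_CUBIC)
b=cv2.resize(t[0][230:290,120:156],(300,500),interpolation=cv2.INTER_CUBIC)
cv2.imwrite('pics/g6.png',np.hstack([a,b]))
```

```text
[0.49775115 0.33878881 0.20761454] 153.576098172809 0.05747866240686631
```

View pics/g6.png

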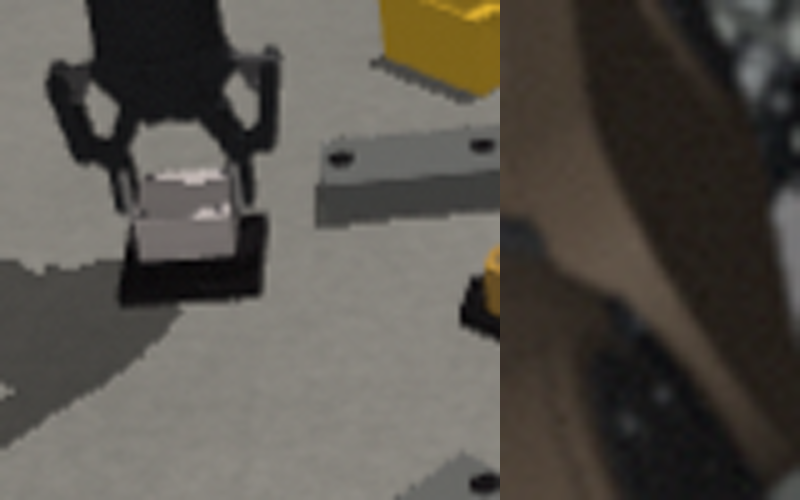

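The flange is aligned over its tray at (187,235). I'll lower it and release.

>>> {"api": "move_arm", "payload": {
  "plan": [
    [[0, 0, -0.008], 0, 1],
    [[0, 0, -0.015], 0, 1],
    [[0, 0, -0.0205], 0, 1],
    [[0, 0, -0.0205], 0, 1],
    [[0, 0, -0.0205], 0, 1],
    [[0, 0, -0.0205], 0, -0.5],
    [[0, 0, -0.0205], 0, -0.6],
    [[0, 0, -0.0205], 0, -0.8],
    [[0, 0, -0.0205], 0, -0.8],
    [[0, 0, -0.0205], 0, -0.8],
    [[0, 0, 0.02], 0, -0.8],
    [[0, 0, 0.07], 0, -1],
    [[0, 0, 0.1], 0, -1],
    [[-0.1, -0.17, 0.1], -0.5, -1],
    [[-0.1, -0.17, 0.1], -0.5, -1],
    [[-0.1, -0.17, 0.1], -0.5, -1],
    [[-0.1, -0.17, 0.1], -0.5, -1],
    [[-0.1, -0.17, 0.1], -0.5, -1],
    [[-0.1, -0.17, 0.1], -0.5, -1],
    [[-0.1, -0.17, 0.1], -0.5, -1]
  ]
}}

```text
t: 18.63
eef_pos: [0.3963, 0.1678, 0.306]
eef_rot: [-1.29, 2.864, -0.0]
contact_force: [0.8, 0.9, -0.4]
gripper_width: 0.0855
grasp_force: 0.0
```

Run:
```python
from fit import *
t=cam('top');o=monitor.get_obs();R=cv2.Rodrigues(np.array(o['eef_rot']))[0]
print(o['t'],o['eef_pos'],np.degrees(np.arctan2(R[1,1],R[0,1])))
m=(t[0].min(2)>150).astype('uint8');m[:,:130]=0;m[:,176:]=0;m[:240]=0;m[287:]=0
r=iou_fit(t,m,'flange',.034,(.497,.338),(50,65,80),(120,230,70,70));print(m.sum(),r)
x=r[0]
overlay((t,t),dict(flange=(x[0]/1000,x[1]/1000,x[2]),block=(.4835,-.0062,18.2)),dict(flange=(.034,),block=(.03,0)),((120,230,70,70),(232,232,70,70)),'pics/ov4.png')
```

```text
18.6833 [0.39721001 0.16863461 0.30608476] 138.54506797140306
268 (array([496.44776972, 335.03144035,  63.89884185]), np.float64(-0.6881283422459893))
```

View pics/ov4.png

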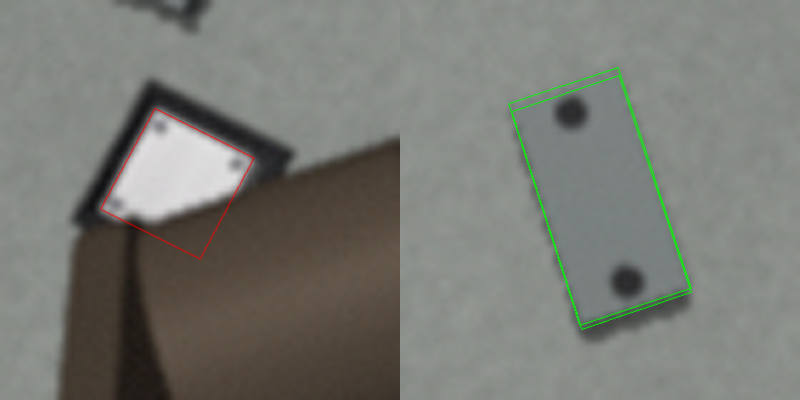

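The flange lies inside its tray and the block fit is good. Now I'll grip the block.

>>> {"api": "move_arm", "payload": {
  "plan": [
    [[0.0865, -0.1745, 0], -1, -1],
    [[0.0865, -0.1745, 0], -1, -1],
    [[0.0865, -0.1745, 0], -1, -1],
    [[0.0865, -0.1745, 0], -1, -1],
    [[0.0865, -0.1745, 0], -1, -1],
    [[0.0865, -0.1745, 0], -1, -1],
    [[0.0865, -0.1745, 0], -1, -1],
    [[0.0865, -0.1745, 0], -1, -1],
    [[0.0865, -0.1745, 0], -1, -1],
    [[0.0865, -0.1745, -0.04], -1, -1],
    [[0.0865, -0.1745, -0.08], -1, -1],
    [[0.0865, -0.1745, -0.11], -1, -1],
    [[0.0865, -0.1745, -0.124], -1, -1],
    [[0.0865, -0.1745, -0.124], -1, -1],
    [[0.0865, -0.1745, -0.124], -1, -1]
  ]
}}

```text
t: 19.93
eef_pos: [0.4831, -0.0047, 0.1814]
eef_rot: [0.51, -3.098, -0.001]
contact_force: [-0.5, 0.8, 0.5]
gripper_width: 0.0857
grasp_force: 0.0
```

>>> {"api": "move_arm", "payload": {
  "plan": [
    [[0, 0, 0], 0, -0.5],
    [[0, 0, 0], 0, -0.3],
    [[0, 0, 0], 0, -0.1],
    [[0, 0, 0], 0, 0.2],
    [[0, 0, 0], 0, 1],
    [[0, 0, 0], 0, 1],
    [[0, 0, 0], 0, 1],
    [[0, 0, 0], 0, 1]
  ]
}}

```text
t: 20.6
eef_pos: [0.484, -0.0054, 0.1831]
eef_rot: [-0.508, 3.098, -0.001]
contact_force: [-0.2, 4.7, 5.8]
gripper_width: 0.0589
grasp_force: 31.1
```

>>> {"api": "move_arm", "payload": {
  "plan": [
    [[0, 0, 0.02], 0, 1],
    [[0, 0, 0.06], 0, 1],
    [[0, 0, 0.09], 0, 1],
    [[0, 0, 0.09], 0, 1],
    [[-0.026, -0.327, 0.09], 0.28, 1],
    [[-0.026, -0.327, 0.09], 0.28, 1],
    [[-0.026, -0.327, 0.09], 0.28, 1],
    [[-0.026, -0.327, 0.09], 0.28, 1],
    [[-0.026, -0.327, 0.09], 0.28, 1],
    [[-0.026, -0.327, 0.09], 0.28, 1],
    [[-0.026, -0.327, 0.09], 0.28, 1],
    [[-0.026, -0.327, 0.09], 0.28, 1],
    [[-0.026, -0.327, 0.09], 0.28, 1],
    [[-0.026, -0.327, 0.06], 0.28, 1],
    [[-0.026, -0.327, 0.03], 0.28, 1],
    [[-0.026, -0.327, 0.024], 0.28, 1],
    [[-0.026, -0.327, 0.024], 0.28, 1],
    [[-0.026, -0.327, 0.024], 0.28, 1]
  ]
}}

```text
t: 22.1
eef_pos: [0.4577, -0.3325, 0.2065]
eef_rot: [-0.734, 3.055, 0.0]
contact_force: [-0.1, 0.4, -0.5]
gripper_width: 0.0594
grasp_force: 35.4
```

Run:
```python
from fit import *
s=cam('side');t=cam('top');o=monitor.get_obs();R=cv2.Rodrigues(np.array(o['eef_rot']))[0]
print(o['eef_pos'],np.degrees(np.arctan2(R[1,1],R[0,1])),o['gripper_width'])
a=cv2.resize(s[0][280:400,220:340],(480,480),interpolation=cv2.INTER_CUBIC)
b=cv2.resize(t[0][130:310,120:240],(320,480),interpolation=cv2.INTER_CUBIC)
cv2.imwrite('pics/g7.png',np.hstack([a,b]))
# tray outline check again
m=(t[0].min(2)>150).astype('uint8');m[:,:130]=0;m[:,176:]=0;m[:240]=0;m[287:]=0
print(m.sum(),iou_fit(t,m,'flange',.034,(.497,.338),(50,65,80),(120,230,70,70)))
m=(t[0].min(2)>150).astype('uint8');m[:,:310]=0;m[:,348:]=0;m[:195]=0;m[235:]=0
print(m.sum(),iou_fit(t,m,'cap',.036,(.642,-.196),(0,),(300,180,70,70)))
```

```text
[ 0.45805229 -0.33280982  0.20728563] 117.03302760406518 0.05906924428403981
598 (array([496.1056804 , 334.7361517 ,  63.50694623]), np.float64(-0.6009516114552473))
583 (array([ 641.14020449, -195.66716986,   -3.46585911]), np.float64(-0.34586431009491747))
```

View pics/g7.png

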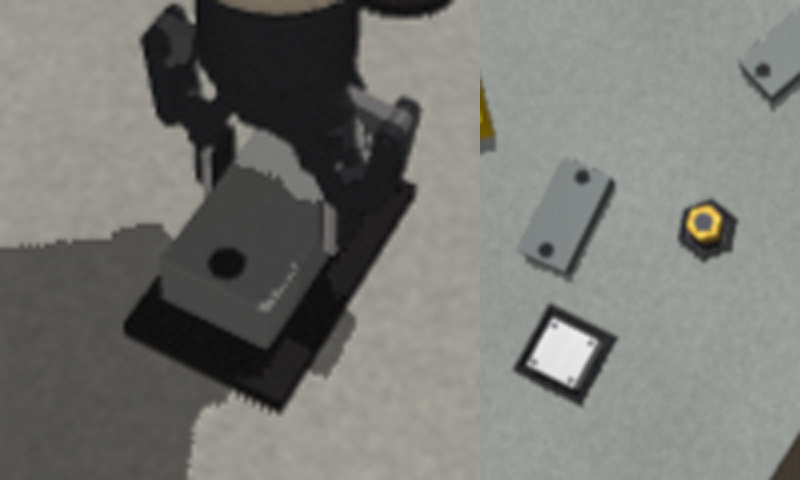

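The flange and nut sit well in their trays, and the block is aligned with its own. I'll lower it and release.

>>> {"api": "move_arm", "payload": {
  "plan": [
    [[0, 0.001, -0.008], 0, 1],
    [[0, 0.001, -0.015], 0, 1],
    [[0, 0.001, -0.019], 0, 1],
    [[0, 0.001, -0.019], 0, 1],
    [[0, 0.001, -0.019], 0, 1],
    [[0, 0.001, -0.019], 0, -0.5],
    [[0, 0.001, -0.019], 0, -0.6],
    [[0, 0.001, -0.019], 0, -0.8],
    [[0, 0.001, -0.019], 0, -0.8],
    [[0, 0.001, -0.019], 0, -0.8],
    [[0, 0, 0.02], 0, -0.8],
    [[0, 0, 0.07], 0, -1],
    [[0, 0, 0.1], 0, -1],
    [[0, 0.33, 0.14], 0, -1],
    [[0, 0.33, 0.14], 0, -1],
    [[0, 0.33, 0.14], 0, -1],
    [[0, 0.33, 0.14], 0, -1],
    [[0, 0.33, 0.14], 0, -1],
    [[0, 0.33, 0.14], 0, -1],
    [[0, 0.33, 0.14], 0, -1]
  ]
}}

```text
t: 23.87
eef_pos: [0.4569, -0.0413, 0.3412]
eef_rot: [-0.733, 3.054, -0.0]
contact_force: [1.6, 0.6, -0.7]
gripper_width: 0.0853
grasp_force: 0.0
```

Run:
```python
from fit import *
s=cam('side');t=cam('top');o=monitor.get_obs()
print(o['t'],o['eef_pos'],o['contact_force'])
a=cv2.resize(t[0][130:310,120:420],(800,480),interpolation=cv2.INTER_CUBIC)
a[330:480,0:0]=0
b=cv2.resize(s[0][300:390,240:340],(266,240),interpolation=cv2.INTER_CUBIC)
a[:240,:266][:]=b
cv2.imwrite('pics/g8.png',a)
```

```text
23.9667 [ 0.45700123 -0.03832653  0.34155015] [-0.17327353 -1.12773508 -1.09152097]
```

View pics/g8.png

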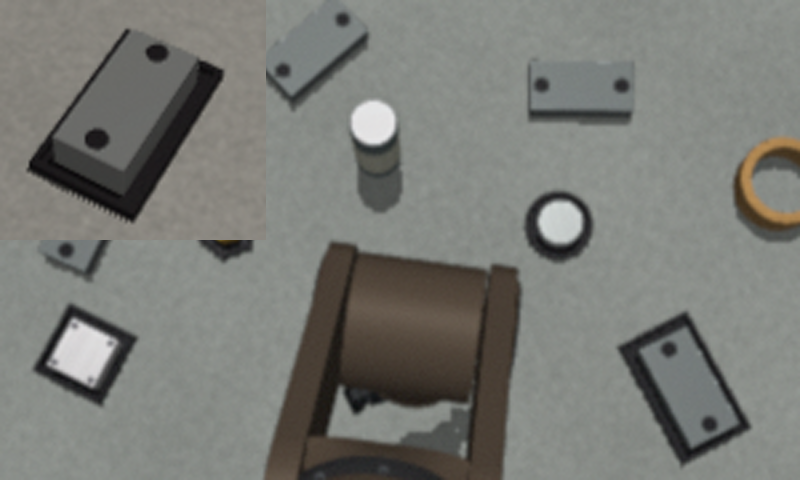

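>>> {"api": "move_arm", "payload": {
  "plan": [
    [[0, 0, 0], 0, -1],
    [[0, 0, 0], 0, -1],
    [[0, 0, 0], 0, -1],
    [[0, 0, 0], 0, -1],
    [[0, 0, 0], 0, -1],
    [[0, 0, 0], 0, -1]
  ]
}}

```text
t: 24.47
eef_pos: [0.4574, -0.0439, 0.3406]
eef_rot: [0.731, -3.055, -0.0]
contact_force: [0.2, -0.2, -0.5]
gripper_width: 0.085
grasp_force: 0.0
```

Run:
```python
from fit import *
t=cam('top')
b=ray(t,np.array([[370.5,260.5],[385.5,288.7]]),.034);print(b.mean(0),np.linalg.norm(b[0]-b[1]),np.degrees(np.arctan2(*(b[0]-b[1])[::-1])))
d=np.linalg.norm(b.mean(0)-[.4572,-.3317]);print(d)
if d<.009: print(job.sign_off())
```

```text
[ 0.4562721  -0.33289523] 0.0917659186167911 26.154999033045392
0.001513132259106249
the job is handed in; nothing more can be done
None
```

All four fittings were set in their own trays in the order nut, cap, flange, block, and the job was handed in at about 24 s. Camera checks put each within about 4 mm of its tray's centre, and the spray can and tape roll were not touched; the hand-in returned no verdict.

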